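# Put the microscope accessories back in their rests

### The arm

A 7-joint arm with a two-finger parallel gripper is mounted at the origin on the work surface. World frame = base frame: x ahead of the robot, y to its left, z up, the work surface at z = 0. Lengths are in mm, angles in rad, forces in N, time in s.
With the tool pointing down it reaches from about 425 to 950 mm from the base axis. Payload 16.7 kg.
Tool frame: the origin (TCP) lies between the finger pads; the fingertips stand 19 mm ahead of it and the grasp point (between the pads) is the TCP; z points along the fingers, y is the line along which they close (so a half turn about z gives the same grasp; the last joint's range is limited). The gripper opens to 94 mm and grips with 3 to 60 N. Pads are 16 mm wide; open, the fingers measure 119 mm over their backs; the gripper's body (75 mm by 177 mm) begins 78 mm behind the grasp point.
Start: joints at [1.05, 0.426, 0.074, 1.606, -0.034, 1.111, -0.067], TCP at [245.19, -628.853, 198.667] pointing down, gripper open.
Joint ranges: [-2.85, 2.85], [-0.5, 2.14], [-1.23, 1.37], [0.21, 2.46], [-1.02, 4.16], [0.16, 2.05], [-2.73, 2.73]. Speed limits (rad/s): [1.89, 1.89, 2.39, 2.39, 3.01, 3.01, 3.01].

### API

Orientations are given as a unit quaternion [x, y, z, w].
In Python, from plant import env gives the robot as it stands.
- The arm moves only by the tool play_rows, never from a script. Its argument "motion" is a list of rows, each a list of 7 numbers: the opening in per cent of the stroke, from 0 (shut) to 100 (fully open), then the shift along the tool's x, y, z in mm, then the turn, a rotation vector about the tool's x, y, z in degrees. A call has 1 to 12 rows; each row shifts and turns the commanded pose from where the row before left it, along the tool's axes as they then stand; what a row does not reach is not made up. A row lasts 1/12 s, in which the tool goes at most 41.7 mm and 7.16 degrees, less where a joint would pass 70% of its speed; a pose out of reach is approached as far as the arm can. A call with a gripper value outside its range is refused whole. The fingers move at their own pace and stop on an object; "force" is the grip in N (left out, the last holds). Time passes only in rows, so rows that do not move let the fingers close. It gives the time, the measured TCP pose, the force, the opening and the grip force at its end, in the units of the state.
- env.get_obs(): the state, without advancing time (a new reading comes with each control period).
- env.read_camera(name): name is "scene" or "top" or "wrist"; returns a dict with "img" (384x512x3 uint8, blue, green, red), "depth" (384x512 float32, mm along the optical axis (not along the pixel's ray), 0 where there is no reading), "fx", "fy", "cx", "cy" (pixels), "dist" ([k1, k2, p1, p2, k3] as OpenCV has them; the pictures are not rectified), "R" (3x3) and "t" (3): a world point X has camera coordinates R X + t; the wrist camera has in their place "tool_from_camera" (4x4, takes a point from camera to tool coordinates, whose origin is the TCP and whose axes are the flange's). Camera axes: x right, y down, z forward; pixel columns grow to the right and rows downward; lengths in mm; the calibration is good to about 2 mm. A picture is of the moment at which its call begins: read the wrist's pose just before it.
- env.job_done(): hands the job in; it is judged then, once.
The state is a dict: "time_s": time; "qpos": joint angles; "qd": joint speeds; "effort": joint torques, N m; "tcp_pos": TCP position; "tcp_rot": TCP orientation; "contact_force": force on the tool from outside, world axes, zero at the start; "moment": the same for the moment, N m; "grip_width": finger opening in mm; "gripper_force": force on a finger pad.
Only numpy, scipy, OpenCV 4.12 (cv2) and the standard library are available. Lean on these libraries where they do the work, as an engineer would, in place of code of your own. Each camera call takes 0.05 s, during which the arm holds its last target. There are 200 camera calls.

### The job

Tidy the microscope bench: put each of the four loose microscope accessories into the shallow grey rest whose recess matches it in shape and size - the wide round objective into the large round rest, the tall slim eyepiece into the small round one, the square beam splitter into the square one, and the long filter slider lengthwise into the long one. Keep them upright and set each one down gently, flat on the floor of its rest. Leave the little glass jar and the slide box where they stand.

Things in the scene. Friction and masses are not known exactly. Their poses are not given: they have to be found in the camera images.
- objective: Auxiliary objective lens: loose black upright cylinder with two thin aluminium bands and a wide glass top, diameter 54 mm, height 38 mm, about 0.18 kg. Origin at the centre of its underside, z up its axis; any yaw is alike.
- eyepiece: Eyepiece: loose tall slim upright cylinder, height 64 mm. Aluminium foot of diameter 34 mm (height 0 to 18 mm), black collar of diameter 40 mm (18 to 58 mm; grip here), rubber eyecup of diameter 36 mm on top; about 0.12 kg. Origin at the centre of its underside, z up; any yaw is alike.
- splitter: Beam splitter: loose aluminium cube of 44 mm with a round black-rimmed window on top, about 0.16 kg. Origin at the centre of its underside, z up, x and y square to its sides.
- slider: Filter slider: loose black bar with aluminium ends and two small round windows on top, 96 mm long (its x), 24 mm wide (its y), 30 mm high, about 0.11 kg. Origin at the centre of its underside, z up.
- rest_large_round: Grey shallow tray with a dark rubber floor, fixed to the bench. Round recess of diameter 74 mm, for the objective (10 mm of play all round). Floor 3 mm and rim top 8 mm above the bench, rim 6 mm thick. Origin at the centre of its underside (bench height), z up.
- rest_small_round: Grey shallow tray with a dark rubber floor, fixed to the bench. Round recess of diameter 52 mm, for the eyepiece (9 mm of play all round its foot). Floor 3 mm and rim top 8 mm above the bench, rim 6 mm thick. Origin at the centre of its underside (bench height), z up.
- rest_square: Grey shallow tray with a dark rubber floor, fixed to the bench. Square recess of 62 mm, sides along its x and y, for the beam splitter (9 mm of play each side). Floor 3 mm and rim top 8 mm above the bench, rim 6 mm thick. Origin at the centre of its underside (bench height), z up.
- rest_long: Grey shallow tray with a dark rubber floor, fixed to the bench. Oblong recess 116 mm along its x and 42 mm along its y, for the filter slider, either way round (9 to 10 mm of play each side). Fingers holding the slider must stay above the rim. Floor 3 mm and rim top 8 mm above the bench, rim 6 mm thick. Origin at the centre of its underside (bench height), z up.
- jar: Bystander, to be left where it stands: small round glass jar with a white lid, diameter 37 mm, height 30 mm, loose. Origin at the centre of its underside. (A small loose brass ring, diameter 32 mm and 10 mm high, lies about too.)
- slide_box: Bystander, to be left where it stands: small white box with a clear lid, 51 x 37 mm (x, y), 23 mm high, loose. Origin at the centre of its underside.
Mind the look-alikes: they are no part of the job. What is shaped like the splitter but pink is not meant.

How it is judged:
By the outcome, as a careful person would: the job done as asked, in the order asked, and still so for the second after the job is handed in, with the robot touching nothing.
It also fails if it takes over 112 s, if anything falls off the work surface, if the arm or the gripper's body presses on something with over 40 N, if the wrist force passes 120 N, or if a joint passes its speed limit or range.

## Working session

There is one attempt and no reset: what is moved stays moved. The work goes in short steps, Python scripts to look and compute and a tool call to move; the robot and the scene stay as the last step left them, time stands still between calls to the robot, and variables do not carry over. Pictures are saved under pics/ and viewed, at most 14 in all, crops included, and the job is handed in when it is done.

Besides the shell and the picture viewer there is one more tool, called after "Emit:" by a JSON object that holds its "method" and its "body". play_rows: Moves the arm, as the interface text tells. Its arguments: {"type":"object","properties":{"motion":{"type":"array"},"force":{"type":"number"}},"required":["motion"]}

```bash
ls; mkdir -p pics; python3 - <<'E'
from plant import env
import cv2,numpy as np,pickle
o=env.get_obs();print(o['time_s'],o['tcp_pos'],o['tcp_rot'],o['grip_width'])
d={}
for n in('scene','top'):
    c=env.read_camera(n);d[n]=c;cv2.imwrite(f'pics/{n}0.png',cv2.resize(c['img'],(800,600)))
    print(n,c['fx'],c['cx'],c['cy'],c['dist'],c['R'],c['t'])
pickle.dump(d,open('c0.pkl','wb'))
E
```

```text
pics
0.0 [ 245.00881714 -628.49384486  197.96537226] [ 9.82773588e-01  1.84812532e-01 -1.72613100e-04 -6.10745626e-04] 94.0973332488907
scene 480.2246322361988 251.16239540952552 187.6400769351146 [0.0636687 0.        0.        0.        0.       ] [[ 0.67412738  0.73840697  0.0175335 ]
 [ 0.54038505 -0.47688285 -0.69322921]
 [-0.50352385  0.47679963 -0.72050388]] [-315.83423555 -244.78258115 1605.08405574]
top 421.6280455754456 259.4316498001248 196.23214463785672 [0.01769042 0.         0.         0.         0.        ] [[-0.02234355 -0.99966921  0.01273731]
 [-0.99725366  0.0213861  -0.07090683]
 [ 0.07061097 -0.01428664 -0.99740162]] [   7.88576248  513.03757274 1163.71573715]
```

View pics/top0.png

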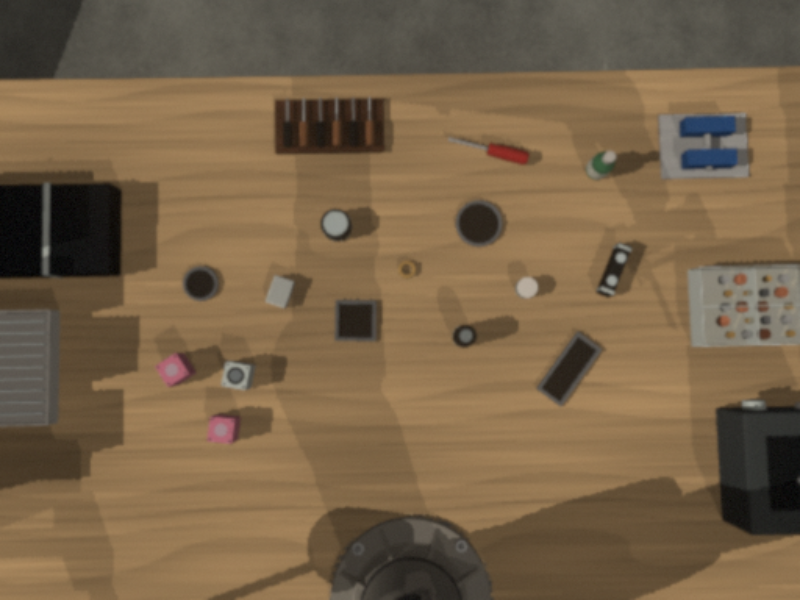

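View pics/scene0.png

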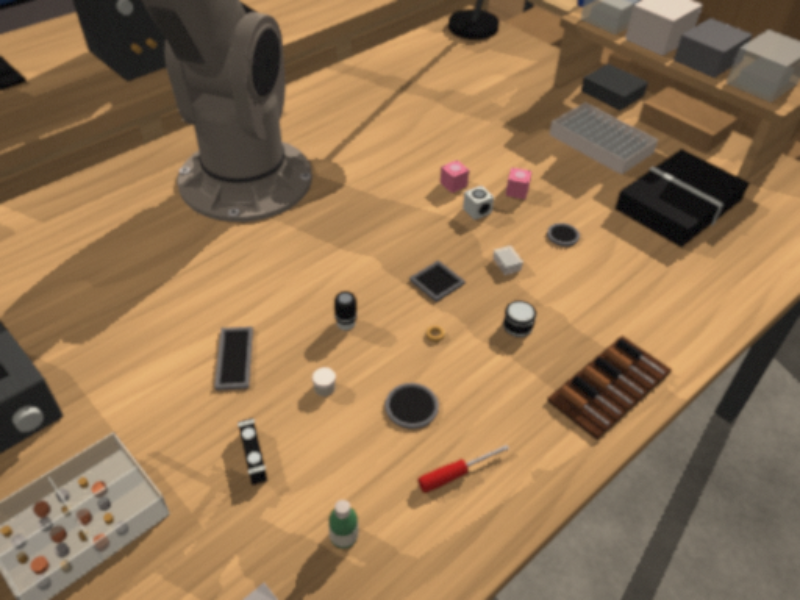

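The top view (800x600) shows:

| Thing | Pixel |
|---|---|
| objective | (336,224) |
| eyepiece | (465,335) |
| slider | (614,270) |
| large round rest | (480,222) |
| small round rest | (200,284) |
| square rest | (357,320) |
| long rest | (570,368) |
| jar | (527,287) |
| slide box | (280,291) |

There are three splitter candidates: an aluminium cube at (237,375) and pink cubes at (173,369) and (223,430). The aluminium one with the black-rimmed window fits the description. I'll confirm it in a crop.

```bash
cat > h.py <<'E'
import numpy as np,cv2
from scipy.spatial.transform import Rotation as Ro
def K(c): return np.array([[c['fx'],0,c['cx']],[0,c['fy'],c['cy']],[0,0,1.]])
def pose(c,o=None):
    "camera->world R,t"
    if 'R' in c and c.get('R') is not None: R=np.array(c['R']);return R.T,-R.T@np.array(c['t'])
    T=np.array(c['tool_from_camera']);Rt=Ro.from_quat(o['tcp_rot']).as_matrix()
    return Rt@T[:3,:3],Rt@T[:3,3]+np.array(o['tcp_pos'])
def rays(c,px): 
    u=cv2.undistortPoints(np.float64(px).reshape(-1,1,2),K(c),np.array(c['dist'])).reshape(-1,2)
    return np.c_[u,np.ones(len(u))]
def onplane(c,px,h,o=None):
    R,t=pose(c,o);d=rays(c,px)@R.T;return t+d*((h-t[2])/d[:,2])[:,None]
def cloud(c,o=None):
    R,t=pose(c,o);H,W=c['depth'].shape;v,u=np.mgrid[:H,:W]
    P=(rays(c,np.c_[u.ravel(),v.ravel()])*c['depth'].reshape(-1,1))@R.T+t
    P[c['depth'].ravel()==0]=np.nan
    return P.reshape(H,W,3)
E
python3 - <<'E'
from h import *
import pickle
d=pickle.load(open('c0.pkl','rb'));c=d['top'];P=cloud(c)
s=1.5625
names=dict(objective=(336,224,38),eyepiece=(465,335,64),splitter=(237,375,44),slider=(614,270,30),large=(480,222,8),small=(200,284,8),square=(357,320,8),long=(570,368,8),jar=(527,287,30),box=(280,291,23),pink1=(173,369,44),pink2=(223,430,44),ring=(407,268,10),black=(750,470,30))
for n,(u,v,h) in names.items():
    u/=s;v/=s;w=onplane(c,[[u,v]],h)[0]
    z=P[int(v),int(u)]
    print(n,w.round(0),'depth pt',z.round(0),end=' ')
    r=35
    Q=P[int(v)-r:int(v)+r,max(0,int(u)-r):int(u)+r].reshape(-1,3)
    k=(np.abs(Q[:,2]-h)<(6 if h>10 else 2.5))&(np.hypot(*(Q[:,:2]-w[:2]).T)<75)
    if k.sum()>5:
        (cx,cy),wh,a=cv2.minAreaRect(np.float32(Q[k,:2]));print(k.sum(),np.round([cx,cy,*wh,a],1))
    else: print()
i=d['top']['img'];j=d['scene']['img']
A=cv2.resize(i[215:295,90:190],(500,400),interpolation=2);cv2.imwrite('pics/crop.png',A)
E
```

```text
objective [661. 117.  38.] depth pt [662. 117.  38.] 295 [662.5 118.4  53.1  51.5  87.1]
eyepiece [ 459. -104.   64.] depth pt [ 460. -102.   66.] 148 [ 458.4 -103.9   34.8   35.1   86.9]
splitter [399. 292.  44.] depth pt [399. 293.  46.] 269 [373.1 298.3  44.5  96.2  80.5]
slider [ 570. -377.   30.] depth pt [ 572. -375.   28.] 306 [ 571.7 -379.2   25.3   94.8   65.5]
large [ 666. -143.    8.] depth pt [ 667. -143.    5.] 258 [ 660.3 -149.   110.5  134.9   85.6]
small [563. 366.   8.] depth pt [566. 369.  -1.] 148 [558.4 363.8 125.3  91.1  45.4]
square [491.  84.   8.] depth pt [494.  86.   0.] 262 [490.4  82.7 114.7 119.9   8.7]
long [ 397. -297.    8.] depth pt [ 398. -297.    1.] 332 [ 407.  -290.3  117.   139.4   31.1]
jar [ 543. -221.   30.] depth pt [ 545. -220.   29.] 136 [ 541.7 -220.3   35.    34.    88.2]
box [545. 220.  23.] depth pt [546. 221.  21.] 243 [545.4 221.9  37.2  50.4  70.2]
pink1 [412. 402.  44.] depth pt [412. 403.  46.] 274 [410.5 403.4  43.9  45.3  34.6]
pink2 [305. 316.  44.] depth pt [306. 318.  44.] 274 [331.8 316.5  44.   94.8  83.8]
ring [584.  -8.  10.] depth pt [587.  -7.   0.] 43 [571.1   1.6  32.7  59.   59. ]
black [ 213. -599.   30.] depth pt [ 228. -562.  100.] 86 [ 213.1 -555.1    5.4  120.    89.8]
```

View pics/crop.png

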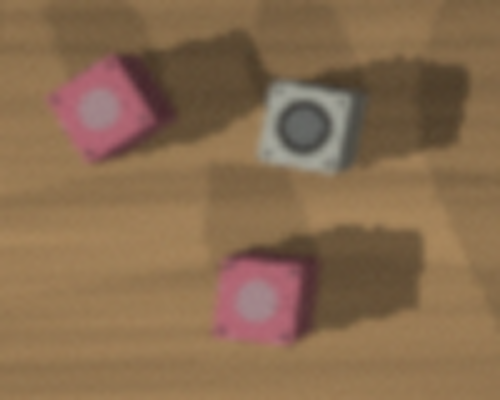

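The crop shows the aluminium cube with the black-rimmed round window at crop (303,127); the other two, at (100,108) and (258,300), are pink. The aluminium one is the splitter. Next I need the yaws.

```bash
cat >> h.py <<'E'
def yaw(o):
    x=Ro.from_quat(o['tcp_rot']).as_matrix()[:,0];return np.degrees(np.arctan2(x[1],x[0]))
def go(o,x,y,z,psi=None):
    "print turn about tool z, then shift in tool axes after that turn (tool levelled)"
    p=yaw(o);psi=p if psi is None else psi
    R=Ro.from_quat(o['tcp_rot']).as_matrix();d=np.array([x,y,z])-o['tcp_pos']
    a=np.radians(psi);X=np.array([np.cos(a),np.sin(a),0]);Y=np.array([np.sin(a),-np.cos(a),0])
    print('at',np.round(o['tcp_pos'],1),'yaw %.1f tilt %.2f w %.1f'%(p,np.degrees(np.arccos(-R[2,2])),o['grip_width']),
      'TURNz %.1f SHIFT'%(-((psi-p+180)%360-180)),np.round([d@X,d@Y,-d[2]],1),'t',o['time_s'])
E
python3 - <<'E'
from h import *
import pickle
from plant import env
c=pickle.load(open('c0.pkl','rb'))['top'];g=c['img'].max(2);s=1.5625
for n,(u,v) in dict(large=(480,222),small=(200,284),square=(357,320),long=(570,368)).items():
    u=int(u/s);v=int(v/s)
    m=(g<65).astype(np.uint8);nl,L=cv2.connectedComponents(m)
    k=L==L[v,u];yx=np.argwhere(k)
    W=onplane(c,yx[:,::-1],5)
    r=cv2.minAreaRect(np.float32(W[:,:2]));print(n,g[v,u],k.sum(),W[:,:2].mean(0).round(1),np.round(r[0],1),np.round(r[1],1),round(r[2],1))
b=np.array([[270,82],[350,90],[340,170],[258,162]])/5+[90,215]
W=onplane(c,b,44);print(W.round(1)); r=cv2.minAreaRect(np.float32(W[:,:2]));print('splitter',r)
o=env.get_obs();go(o,662,118,150)
E
```

```text
large 43 487 [ 665.2 -139.8] [ 665.4 -140.3] [68.9 66.6] 88.8
small 38 253 [564.5 368.1] [563.8 368.2] [47.7 48.4] 89.9
square 39 447 [491.4  88.9] [492.6  88.7] [62.  59.4] 88.7
long 41 574 [ 395.7 -295.1] [ 395.9 -295.5] [ 40.8 113.6] 51.9
[[422.4 312.2  44. ]
 [417.  269.   44. ]
 [374.  274.6  44. ]
 [379.4 318.7  44. ]]
splitter ((398.22247314453125, 293.8826904296875), (44.69306945800781, 43.445350646972656), 82.95684051513672)
at [ 245.  -628.5  198. ] yaw 21.3 tilt 0.07 w 94.0 TURNz -0.0 SHIFT [ 659.7 -544.    48. ] t 0.1
```

Emit:
{"method": "play_rows", "body": {"motion": [[100,27.5,-22.7,0,0,0,0],[100,27.5,-22.7,0,0,0,0],[100,27.5,-22.7,0,0,0,0],[100,27.5,-22.7,0,0,0,0],[100,27.5,-22.7,0,0,0,0],[100,27.5,-22.7,0,0,0,0],[100,27.5,-22.7,0,0,0,0],[100,27.5,-22.7,0,0,0,0],[100,27.5,-22.7,0,0,0,0],[100,27.5,-22.7,0,0,0,0],[100,27.5,-22.7,0,0,0,0],[100,27.5,-22.7,0,0,0,0]]}}

```text
time_s: 1.1
tcp_pos: [454.1, -253.5, 198.6]
tcp_rot: [0.983, 0.185, -0.0, -0.0]
contact_force: [1.0, -0.0, -0.8]
grip_width: 94.0
gripper_force: 0.0
```

Emit:
{"method": "play_rows", "body": {"motion": [[100,27.5,-22.7,0,0,0,0],[100,27.5,-22.7,0,0,0,0],[100,27.5,-22.7,0,0,0,0],[100,27.5,-22.7,0,0,0,0],[100,27.5,-22.7,0,0,0,0],[100,27.5,-22.7,0,0,0,0],[100,27.5,-22.7,0,0,0,0],[100,27.5,-22.7,0,0,0,0],[100,27.5,-22.7,0,0,0,0],[100,27.5,-22.7,0,0,0,0],[100,27.5,-22.7,0,0,0,0],[100,27.5,-22.7,0,0,0,0]]}}

```text
time_s: 2.1
tcp_pos: [662.6, 120.0, 198.3]
tcp_rot: [0.983, 0.185, -0.0, -0.0]
contact_force: [0.2, -0.2, 0.6]
grip_width: 94.3
gripper_force: 0.0
```

```bash
cat > look.py <<'E'
from h import *
from plant import env
import sys,pickle
def look(name=None):
    o=env.get_obs();c=env.read_camera('wrist')
    pickle.dump((c,o),open('w.pkl','wb'))
    if name: cv2.imwrite(f'pics/{name}.png',c['img'])
    return c,o
def blob(c,o,xy,h,tol=6,r=75):
    P=cloud(c,o).reshape(-1,3)
    with np.errstate(all='ignore'): k=(np.abs(P[:,2]-h)<tol)&(np.hypot(*(P[:,:2]-xy).T)<r)
    if k.sum()<20: print('no blob',k.sum());return
    q=cv2.minAreaRect(np.float32(P[k,:2]));print('blob',k.sum(),'mean',P[k].mean(0).round(1),'rect',np.round(q[0],1),np.round(q[1],1),round(q[2],1))
    return q
E
python3 - <<'E'
from look import *
c,o=look('w1');print(o['contact_force'],np.round(c['tool_from_camera'],2))
blob(c,o,[662,118],38,5,50)
go(o,662,118,150)
E
```

```text
[ 0.22201312 -0.24382953  0.57655643] [[   0.     -0.96   -0.29   83.14]
 [   1.     -0.      0.     -0.2 ]
 [  -0.     -0.29    0.96 -185.65]
 [   0.      0.      0.      1.  ]]
blob 1299 mean [663.4 119.8  38.2] rect [662.9 119.5] [53.  52.7] 62.9
at [662.6 120.  198.3] yaw 21.3 tilt 0.03 w 94.3 TURNz -0.0 SHIFT [-1.3  1.6 48.3] t 2.1
```

View pics/w1.png

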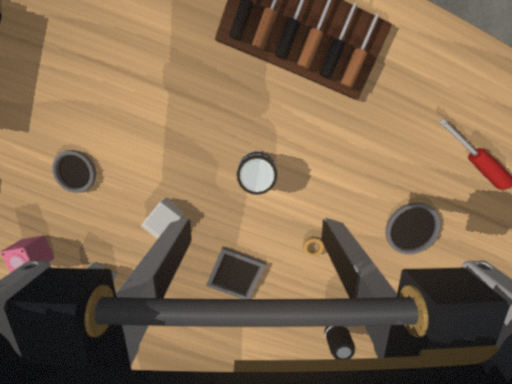

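The wrist view shows the objective at (257,173), centred between the fingers, so I'll descend and grip.

Emit:
{"method": "play_rows", "body": {"motion": [[100,0,0,25,0,0,0],[100,0,0,25,0,0,0],[100,0,0,25,0,0,0],[100,0,0,25,0,0,0],[100,0,0,25,0,0,0],[100,0,0,25,0,0,0],[100,0,0,9,0,0,0],[100,0,0,9,0,0,0],[100,0,0,0,0,0,0],[50,0,0,0,0,0,0],[50,0,0,0,0,0,0],[50,0,0,0,0,0,0]], "force": 15}}

```text
time_s: 3.15
tcp_pos: [663.1, 118.6, 32.1]
tcp_rot: [0.983, 0.185, 0.001, -0.0]
contact_force: [-0.1, -0.0, 0.6]
grip_width: 77.5
gripper_force: 0.0
```

Emit:
{"method": "play_rows", "body": {"motion": [[40,0,0,0,0,0,0],[40,0,0,0,0,0,0],[40,0,0,0,0,0,0],[40,0,0,0,0,0,0],[40,0,0,0,0,0,0],[40,0,0,0,0,0,0]]}}

```text
time_s: 3.65
tcp_pos: [662.9, 118.7, 31.5]
tcp_rot: [0.983, 0.185, 0.001, -0.0]
contact_force: [-0.3, 1.2, 7.2]
grip_width: 39.0
gripper_force: 3.5
```

The opening is 39 mm on a 54 mm part, which is wrong, so I'll look.

```bash
python3 - <<'E'
from look import *
c,o=look();print(o['grip_width'],o['gripper_force'],o['contact_force'],o['tcp_pos'])
s=env.read_camera('scene')['img']
a=cv2.resize(s[150:260,270:400],(520,440),interpolation=2);b=cv2.resize(c['img'],(280,210))
a=np.hstack([a,np.vstack([b,np.zeros((230,280,3),np.uint8)])]);cv2.imwrite('pics/g1.png',a)
E
```

```text
38.999627910734795 3.5498766973614693 [-0.28778984  1.2022606   7.17752117] [662.91171204 118.71461259  31.54062074]
```

View pics/g1.png

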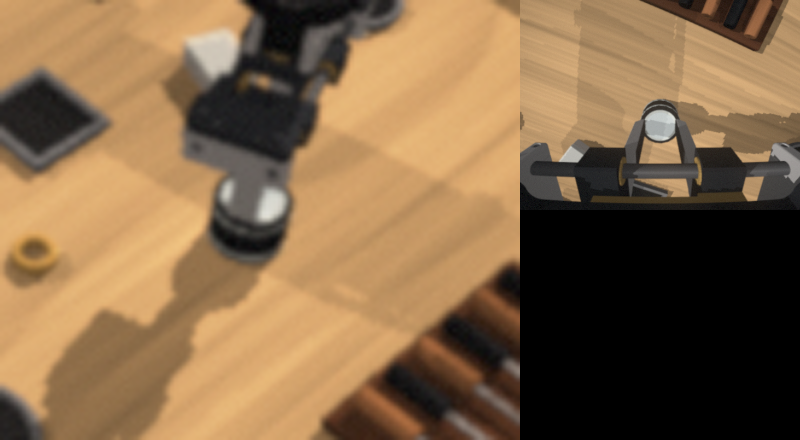

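The scene shows the fingers on the near edge of the lens, off its centre. I'll measure where the lens is now and where the fingertips are in the tool frame.

```bash
python3 - <<'E'
from h import *
import pickle
c,o=pickle.load(open('w.pkl','rb'))
blob=None
P=cloud(c,o);R=Ro.from_quat(o['tcp_rot']).as_matrix();T=(P-o['tcp_pos'])@R
k=(np.abs(P[...,2]-38)<3)&(np.hypot(P[...,0]-663,P[...,1]-119)<60)
v,u=np.nonzero(k);print('px',u.min(),u.max(),v.min(),v.max(),P[k].mean(0),cv2.minAreaRect(np.float32(P[k][:,:2])))
print('tool',T[k].mean(0))
# finger points: tool z -60..15, near
for z0 in range(-60,20,10):
    m=(T[...,2]>z0)&(T[...,2]<z0+10)&(np.abs(T[...,0])<40)&(np.abs(T[...,1])<60)
    for s in(-1,1):
        q=T[m&(T[...,1]*s>0)]
        if len(q): print(z0,s,len(q),q.min(0).round(0),q.max(0).round(0))
i=c['img'][150:290,190:330];cv2.imwrite('pics/g2.png',cv2.resize(i,(560,560),interpolation=2))
E
```

```text
px 221 291 193 262 [664.52860319 119.46264593  38.29812219] ((662.4052734375, 120.02743530273438), (53.181922912597656, 49.145355224609375), 11.443737030029297)
tool [ 1.78823528 -0.10899581 -6.7548539 ]
-60 -1 284 [ -9. -32. -60.] [ 10. -19. -50.]
-60 1 276 [ -8.  19. -60.] [ 10.  31. -50.]
-50 -1 237 [ -8. -32. -50.] [ 10. -19. -40.]
-50 1 239 [ -8.  19. -50.] [ 10.  32. -40.]
-40 -1 194 [ -8. -31. -40.] [ 10. -19. -30.]
-40 1 195 [ -8.  19. -40.] [ 10.  31. -30.]
-30 -1 181 [ -9. -31. -30.] [ 10. -19. -20.]
-30 1 171 [ -9.  19. -30.] [ 10.  31. -20.]
-20 -1 122 [ -8. -31. -20.] [ 10. -19. -10.]
-20 1 132 [ -8.  19. -20.] [ 10.  31. -10.]
-10 -1 1875 [-27. -26. -10.] [27. -0. -0.]
-10 1 1790 [-27.   1. -10.] [27. 25. -0.]
0 -1 90 [ 14. -23.   0.] [27. -0. 10.]
0 1 84 [11.  1.  0.] [27. 23. 10.]
10 -1 103 [ 11. -24.  10.] [27. -0. 20.]
10 1 96 [ 9.  1. 10.] [26. 25. 20.]
```

View pics/g2.png

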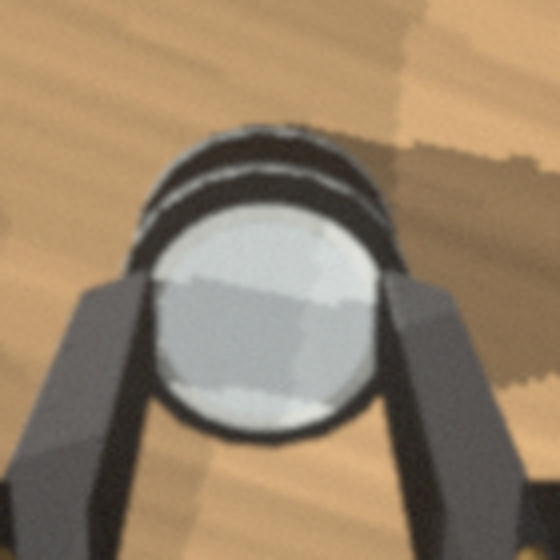

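The fingers seem to be resting on top of the lens instead of around it. I'll open, rise, and measure where the fingertips really are.

Emit:
{"method": "play_rows", "body": {"motion": [[70,0,0,0,0,0,0],[70,0,0,0,0,0,0],[70,0,0,0,0,0,0],[70,0,0,0,0,0,0],[70,0,0,-20,0,0,0],[70,0,0,-20,0,0,0],[70,0,0,-20,0,0,0],[70,0,0,0,0,0,0]]}}

```text
time_s: 4.42
tcp_pos: [664.0, 119.1, 94.5]
tcp_rot: [0.983, 0.185, 0.002, -0.0]
contact_force: [-0.4, 0.1, -0.5]
grip_width: 65.9
gripper_force: 0.0
```

```bash
python3 - <<'E'
from look import *
c,o=look('w2');print(o['tcp_pos'],o['contact_force'],o['grip_width'])
blob(c,o,[662,118],38,5,50)
P=cloud(c,o);R=Ro.from_quat(o['tcp_rot']).as_matrix();T=(P-o['tcp_pos'])@R
for z0 in range(-50,32,4):
    m=(T[...,2]>z0)&(T[...,2]<z0+4)&(np.abs(T[...,0])<40)&(np.abs(T[...,1])<70)
    q=T[m]
    if len(q): print(z0,len(q),q.min(0).round(0),q.max(0).round(0),np.abs(q[:,1]).min().round(0))
E
```

```text
[664.04948253 119.07462083  94.54951535] [-0.37099108  0.12247804 -0.53185627] 65.92877068637974
blob 2408 mean [664.1 119.4  38.2] rect [663.4 119. ] [53.  52.2] 68.8
-50 215 [ -8. -45. -50.] [ 10.  45. -46.] 32.0
-46 215 [ -9. -45. -46.] [ 10.  44. -42.] 32.0
-42 206 [ -8. -45. -42.] [ 10.  45. -38.] 32.0
-38 183 [ -8. -45. -38.] [ 10.  45. -34.] 32.0
-34 179 [ -8. -44. -34.] [ 10.  45. -30.] 32.0
-30 172 [ -8. -45. -30.] [ 10.  45. -26.] 32.0
-26 143 [ -9. -44. -26.] [ 10.  44. -22.] 32.0
-22 146 [ -8. -45. -22.] [ 10.  44. -18.] 32.0
-18 139 [ -8. -44. -18.] [ 10.  44. -14.] 32.0
-14 105 [ -8. -41. -14.] [ 10.  42. -10.] 32.0
-10 61 [ -9. -38. -10.] [10. 38. -6.] 32.0
-6 1 [ 6. 33. -6.] [ 6. 33. -6.] 33.0
```

View pics/w2.png

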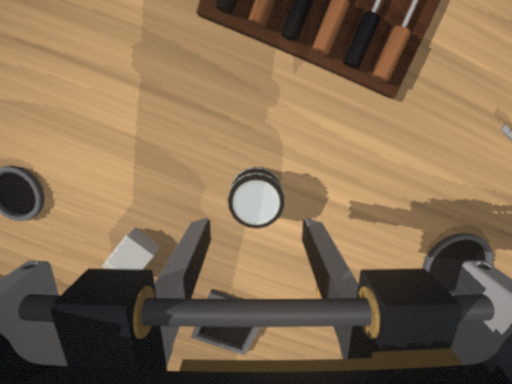

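The wrist view shows the objective unmoved at (257,198). By depth, the fingertips end at tool z ≈ -7, not +19, which fits the touch on the lens top at TCP z 31.5. So the fingers are effectively 26 mm shorter than stated, and I'll use tip height = TCP z + 7. Now descending to TCP z ≈ 4.

Emit:
{"method": "play_rows", "body": {"motion": [[80,0,0,20,0,0,0],[80,0,0,20,0,0,0],[80,0,0,20,0,0,0],[80,0,0,15,0,0,0],[80,0,0,8,0,0,0],[80,0,0,6,0,0,0],[80,0,0,0,0,0,0],[40,0,0,0,0,0,0],[40,0,0,0,0,0,0],[40,0,0,0,0,0,0],[40,0,0,0,0,0,0],[40,0,0,0,0,0,0]], "force": 15}}

```text
time_s: 5.47
tcp_pos: [662.7, 118.5, 2.6]
tcp_rot: [0.983, 0.185, 0.001, -0.0]
contact_force: [-1.3, -0.2, 5.7]
grip_width: 53.5
gripper_force: 15.0
```

Emit:
{"method": "play_rows", "body": {"motion": [[40,0,0,0,0,0,0],[40,0,0,0,0,0,0],[40,0,0,0,0,0,0],[40,0,0,0,0,0,0]]}}

```text
time_s: 5.8
tcp_pos: [662.8, 118.6, 2.6]
tcp_rot: [0.983, 0.185, 0.001, -0.0]
contact_force: [-1.0, -0.7, 6.8]
grip_width: 53.7
gripper_force: 15.0
```

Emit:
{"method": "play_rows", "body": {"motion": [[40,0,0,-3,0,0,0],[40,0,0,-3,0,0,0],[40,0,0,-15,0,0,0],[40,0,0,-25,0,0,0],[40,0,0,-25,0,0,0],[40,0,0,0,0,0,0],[40,0,0,0,0,0,0]], "force": 20}}

```text
time_s: 6.38
tcp_pos: [663.3, 118.7, 75.2]
tcp_rot: [0.983, 0.185, 0.002, -0.0]
contact_force: [0.7, -1.2, -2.3]
grip_width: 53.5
gripper_force: 20.0
```

```bash
python3 - <<'E'
from look import *
c,o=look();print(o['tcp_pos'],o['contact_force'],o['grip_width'])
z=o['tcp_pos'][2]
blob(c,o,o['tcp_pos'][:2],z+34,8,50)
blob(c,o,[665.5,-140.5],8,3,50)
# rim inner centre by dark floor
g=c['img'].max(2);P=cloud(c,o);k=(g<65)&(P[...,2]<9)&(np.hypot(P[...,0]-665.5,P[...,1]+140.5)<45)
print(k.sum(),cv2.minEnclosingCircle(np.float32(P[k][:,:2])) if k.sum()>20 else'')
go(o,665.5,-140.5,z)
E
```

```text
[663.29896845 118.69746422  75.15668943] [ 0.68418774 -1.15797709 -2.34089598] 53.5122678414496
blob 6081 mean [666.5 120.1 110.4] rect [668.4 117.5] [55.8 63.4] 56.5
blob 696 mean [ 678.6 -123.7    7.3] rect [ 674.5 -129.7] [55.8 85.4] 43.0
1303 ((667.4204711914062, -134.20208740234375), 38.46934509277344)
at [663.3 118.7  75.2] yaw 21.3 tilt 0.19 w 53.5 TURNz -0.0 SHIFT [-92.1 242.3  -0. ] t 6.3833
```

Emit:
{"method": "play_rows", "body": {"motion": [[40,-11.5,30.3,0,0,0,0],[40,-11.5,30.3,0,0,0,0],[40,-11.5,30.3,0,0,0,0],[40,-11.5,30.3,0,0,0,0],[40,-11.5,30.3,0,0,0,0],[40,-11.5,30.3,0,0,0,0],[40,-11.5,30.3,0,0,0,0],[40,-11.5,30.3,0,0,0,0],[40,0,0,0,0,0,0],[40,0,0,0,0,0,0]]}}

```text
time_s: 7.27
tcp_pos: [663.4, -143.5, 71.4]
tcp_rot: [0.983, 0.183, -0.001, -0.0]
contact_force: [0.1, 1.4, -2.2]
grip_width: 53.6
gripper_force: 20.0
```

```bash
cat >> look.py <<'E'
def rest(c,o,xy,r,h=8):
    P=cloud(c,o)
    with np.errstate(all='ignore'): k=(P[...,2]>5.5)&(P[...,2]<11)&(np.hypot(P[...,0]-xy[0],P[...,1]-xy[1])<r)
    q=P[k][:,:2]; 
    if len(q)<20: print('no rim',len(q));return
    print('rim',len(q),np.round(cv2.minEnclosingCircle(np.float32(q)),1) if 0 else (cv2.minEnclosingCircle(np.float32(q)),cv2.minAreaRect(np.float32(q))))
E
python3 - <<'E'
from look import *
c,o=look('w3');print(o['contact_force'],o['grip_width'])
rest(c,o,[665.5,-140.5],55)
g=c['img'].max(2);P=cloud(c,o);k=(g<65)&(P[...,2]<5.5)&(np.hypot(P[...,0]-665.5,P[...,1]+140.5)<45)
print(k.sum(),cv2.minEnclosingCircle(np.float32(P[k][:,:2])) if k.sum()>20 else'')
go(o,665.5,-140.5,7)
E
```

```text
[ 0.08554039  1.36214568 -2.20449468] 53.621908928878604
rim 1043 (((664.1592407226562, -140.14639282226562), 42.477596282958984), ((673.1759033203125, -135.51434326171875), (64.66082000732422, 83.78739929199219), 25.077396392822266))
2060 ((663.6342163085938, -139.47903442382812), 35.43267059326172)
at [ 663.4 -143.5   71.4] yaw 21.1 tilt 0.12 w 53.6 TURNz -0.0 SHIFT [ 3.1 -2.  64.4] t 7.2667
```

View pics/w3.png

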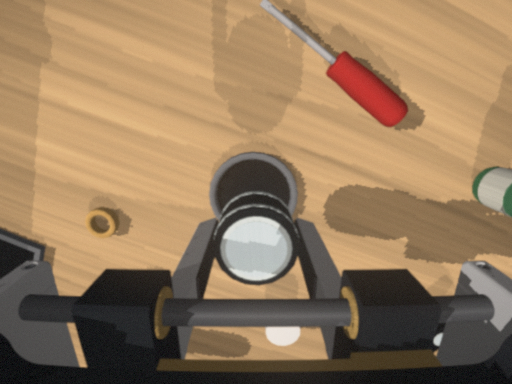

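The rest rim is at (253,190), centred on (664.5,-140.3), and the lens in hand is at (257,240). I'll centre it and lower it.

Emit:
{"method": "play_rows", "body": {"motion": [[40,2,-2.4,15,0,0,0],[40,0,0,15,0,0,0],[40,0,0,15,0,0,0],[40,0,0,10,0,0,0],[40,0,0,4,0,0,0],[40,0,0,2,0,0,0],[40,0,0,0,0,0,0],[40,0,0,0,0,0,0]]}}

```text
time_s: 7.98
tcp_pos: [665.9, -137.8, 12.1]
tcp_rot: [0.983, 0.185, 0.0, 0.0]
contact_force: [0.9, -0.7, -1.5]
grip_width: 53.6
gripper_force: 20.0
```

Emit:
{"method": "play_rows", "body": {"motion": [[40,0,0,1,0,0,0],[40,0,0,1,0,0,0],[40,0,0,1,0,0,0],[40,0,0,1,0,0,0],[40,0,0,0,0,0,0]]}}

```text
time_s: 8.4
tcp_pos: [665.5, -137.9, 7.7]
tcp_rot: [0.983, 0.185, -0.0, -0.0]
contact_force: [-0.4, 0.3, -1.9]
grip_width: 53.5
gripper_force: 20.0
```

Emit:
{"method": "play_rows", "body": {"motion": [[40,-1,2,0,0,0,0],[40,0,0,0.7,0,0,0],[40,0,0,0.7,0,0,0],[40,0,0,0.7,0,0,0],[40,0,0,0,0,0,0],[40,0,0,0,0,0,0]]}}

```text
time_s: 8.9
tcp_pos: [665.4, -140.1, 5.6]
tcp_rot: [0.983, 0.185, 0.0, -0.0]
contact_force: [-0.3, 0.6, -0.7]
grip_width: 53.5
gripper_force: 20.0
```

Emit:
{"method": "play_rows", "body": {"motion": [[40,0,0,0.7,0,0,0],[40,0,0,0.5,0,0,0],[40,0,0,0,0,0,0]]}}

```text
time_s: 9.15
tcp_pos: [665.4, -140.1, 5.5]
tcp_rot: [0.983, 0.185, 0.0, 0.0]
contact_force: [-7.4, 0.8, 16.3]
grip_width: 53.5
gripper_force: 20.0
```

Emit:
{"method": "play_rows", "body": {"motion": [[62,0,0,-0.5,0,0,0],[70,0,0,0,0,0,0],[75,0,0,0,0,0,0],[75,0,0,0,0,0,0],[75,0,0,-5,0,0,0],[75,0,0,-20,0,0,0],[75,0,0,-30,0,0,0],[75,0,0,-30,0,0,0],[75,0,0,-30,0,0,0],[75,0,0,0,0,0,0]]}}

```text
time_s: 9.98
tcp_pos: [668.4, -140.4, 126.5]
tcp_rot: [0.983, 0.185, 0.004, 0.001]
contact_force: [1.0, -0.4, -0.2]
grip_width: 70.2
gripper_force: 0.0
```

```bash
python3 - <<'E'
from look import *
c,o=look();print(o['contact_force'],o['grip_width'])
blob(c,o,[665,-140],41,4,50)
go(o,459,-104,115)
E
```

```text
[ 1.03574862 -0.43743872 -0.23569587] 70.24043097804014
blob 1961 mean [ 666.5 -139.5   41.2] rect [ 665.4 -140.3] [53.6 51.5] 20.5
at [ 668.4 -140.4  126.5] yaw 21.3 tilt 0.46 w 70.2 TURNz -0.0 SHIFT [-181.9 -109.9   11.5] t 9.9833
```

The objective sits flat in its rest (top at 41 mm), so the eyepiece is next.

Emit:
{"method": "play_rows", "body": {"motion": [[75,-26,-15.7,0,0,0,0],[75,-26,-15.7,0,0,0,0],[75,-26,-15.7,0,0,0,0],[75,-26,-15.7,0,0,0,0],[75,-26,-15.7,0,0,0,0],[75,-26,-15.7,0,0,0,0],[75,-26,-15.7,0,0,0,0],[75,0,0,0,0,0,0],[75,0,0,0,0,0,0]]}}

```text
time_s: 10.78
tcp_pos: [454.5, -103.8, 119.8]
tcp_rot: [0.983, 0.185, -0.0, 0.0]
contact_force: [0.8, -0.5, 0.8]
grip_width: 70.5
gripper_force: 0.0
```

```bash
python3 - <<'E'
from look import *
c,o=look();print(o['contact_force'],o['grip_width'])
q=blob(c,o,[459,-104],63,4,40)
go(o,*(q[0]),17)
E
```

```text
[ 0.75111843 -0.47031673  0.76133336] 70.49296049535849
blob 1103 mean [ 457.7 -103.5   63.9] rect [ 457.1 -103.7] [34.8 35.3] 1.4
at [ 454.5 -103.8  119.8] yaw 21.3 tilt 0.04 w 70.5 TURNz -0.0 SHIFT [  2.5   0.9 102.8] t 10.7833
```

Emit:
{"method": "play_rows", "body": {"motion": [[75,3,1,20,0,0,0],[75,0,0,20,0,0,0],[75,0,0,20,0,0,0],[75,0,0,20,0,0,0],[75,0,0,15,0,0,0],[75,0,0,8,0,0,0],[75,0,0,0,0,0,0],[30,0,0,0,0,0,0],[30,0,0,0,0,0,0],[30,0,0,0,0,0,0],[30,0,0,0,0,0,0],[30,0,0,0,0,0,0]], "force": 15}}

```text
time_s: 11.83
tcp_pos: [459.4, -103.8, 17.5]
tcp_rot: [0.983, 0.185, 0.0, 0.0]
contact_force: [-0.3, -0.4, 0.4]
grip_width: 40.3
gripper_force: 0.0
```

Emit:
{"method": "play_rows", "body": {"motion": [[30,0,0,0,0,0,0],[30,0,0,0,0,0,0],[30,0,0,0,0,0,0],[30,0,0,0,0,0,0]]}}

```text
time_s: 12.17
tcp_pos: [459.4, -103.7, 17.4]
tcp_rot: [0.983, 0.185, 0.0, 0.0]
contact_force: [-1.4, -0.0, 8.1]
grip_width: 39.7
gripper_force: 15.0
```

Emit:
{"method": "play_rows", "body": {"motion": [[30,0,0,-3,0,0,0],[30,0,0,-17,0,0,0],[30,0,0,-30,0,0,0],[30,0,0,-30,0,0,0],[30,10,-15,0,0,0,0],[30,19.2,-28.7,0,0,0,0],[30,19.2,-28.7,0,0,0,0],[30,19.2,-28.7,0,0,0,0],[30,19.2,-28.7,0,0,0,0],[30,19.2,-28.7,0,0,0,0],[30,19.2,-28.7,0,0,0,0],[30,19.2,-28.7,0,0,0,0]], "force": 20}}

```text
time_s: 13.17
tcp_pos: [515.1, 151.6, 97.1]
tcp_rot: [0.983, 0.185, -0.0, 0.0]
contact_force: [0.7, -0.7, -0.8]
grip_width: 39.7
gripper_force: 20.0
```

Emit:
{"method": "play_rows", "body": {"motion": [[30,19.2,-28.7,0,0,0,0],[30,19.2,-28.7,0,0,0,0],[30,19.2,-28.7,0,0,0,0],[30,19.2,-28.7,0,0,0,0],[30,19.2,-28.7,0,0,0,0],[30,18,-27,0,0,0,0],[30,10,-15,0,0,0,0],[30,0,0,0,0,0,0],[30,0,0,0,0,0,0]]}}

```text
time_s: 13.92
tcp_pos: [562.6, 368.7, 96.5]
tcp_rot: [0.983, 0.186, -0.0, -0.0]
contact_force: [0.6, -0.7, -2.3]
grip_width: 39.3
gripper_force: 20.0
```

```bash
python3 - <<'E'
from look import *
c,o=look('w4');print(o['contact_force'],o['grip_width'])
blob(c,o,o['tcp_pos'][:2],o['tcp_pos'][2]+46.6,5,35)
rest(c,o,[564,368],40)
g=c['img'].max(2);P=cloud(c,o);k=(g<65)&(P[...,2]<5.5)&(np.hypot(P[...,0]-564,P[...,1]-368)<35)
print(k.sum(),cv2.minEnclosingCircle(np.float32(P[k][:,:2])) if k.sum()>20 else'')
go(o,564,368,22)
E
```

```text
[ 0.6429151  -0.71622572 -2.27668466] 39.25759044651093
blob 3106 mean [563.1 368.9 142.7] rect [560.2 370.2] [35.5 62.4] 9.7
rim 669 (((564.2691040039062, 367.647705078125), 31.53013038635254), ((567.683349609375, 368.58966064453125), (53.688079833984375, 62.260337829589844), 16.413639068603516))
493 ((563.12060546875, 367.7831726074219), 23.675865173339844)
at [562.6 368.7  96.5] yaw 21.4 tilt 0.05 w 39.3 TURNz -0.0 SHIFT [ 1.   1.2 74.5] t 13.9167
```

View pics/w4.png

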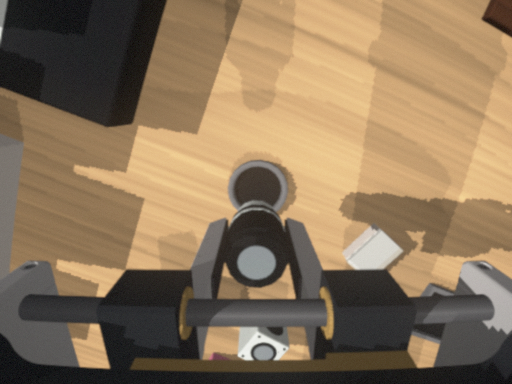

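The small rest is at (258,188), with the eyepiece upright in the fingers and lined up with it.

Emit:
{"method": "play_rows", "body": {"motion": [[30,1,1,15,0,0,0],[30,0,0,20,0,0,0],[30,0,0,20,0,0,0],[30,0,0,10,0,0,0],[30,0,0,5,0,0,0],[30,0,0,2,0,0,0],[30,0,0,0,0,0,0],[30,0,0,0,0,0,0]]}}

```text
time_s: 14.63
tcp_pos: [565.1, 367.4, 25.8]
tcp_rot: [0.983, 0.185, 0.001, -0.0]
contact_force: [0.4, 0.5, -1.7]
grip_width: 39.7
gripper_force: 20.0
```

Emit:
{"method": "play_rows", "body": {"motion": [[30,0,0,0.8,0,0,0],[30,0,0,0.8,0,0,0],[30,0,0,0.8,0,0,0],[30,0,0,0,0,0,0],[30,0,0,0,0,0,0]]}}

```text
time_s: 15.05
tcp_pos: [564.6, 367.3, 22.6]
tcp_rot: [0.983, 0.185, 0.0, -0.0]
contact_force: [-0.6, 0.0, -1.9]
grip_width: 39.9
gripper_force: 20.0
```

Emit:
{"method": "play_rows", "body": {"motion": [[30,0,0,0.8,0,0,0],[30,0,0,0.8,0,0,0],[30,0,0,0.5,0,0,0],[30,0,0,0,0,0,0]]}}

```text
time_s: 15.38
tcp_pos: [564.6, 367.4, 20.6]
tcp_rot: [0.983, 0.185, 0.0, -0.0]
contact_force: [-0.5, -1.1, 1.1]
grip_width: 39.9
gripper_force: 20.0
```

Emit:
{"method": "play_rows", "body": {"motion": [[30,0,0,0.3,0,0,0],[50,0,0,0,0,0,0],[60,0,0,0,0,0,0],[70,0,0,0,0,0,0],[70,0,0,-5,0,0,0],[70,0,0,-15,0,0,0],[70,0,0,-25,0,0,0],[70,0,0,-25,0,0,0],[70,0,0,-10,0,0,-6.8],[70,0,0,0,0,0,-6.8],[70,0,0,0,0,0,-6.8],[70,0,0,0,0,0,-6.8]]}}

```text
time_s: 16.38
tcp_pos: [565.0, 367.6, 102.1]
tcp_rot: [0.911, 0.413, 0.001, -0.0]
contact_force: [0.3, -0.5, -0.0]
grip_width: 66.0
gripper_force: 0.0
```

Emit:
{"method": "play_rows", "body": {"motion": [[75,0,0,0,0,0,-6.8],[75,0,0,0,0,0,-6.8],[75,0,0,0,0,0,-6.8],[75,0,0,0,0,0,-6.8],[75,0,0,0,0,0,-6.8],[75,0,0,0,0,0,0]]}}

```text
time_s: 16.88
tcp_pos: [564.9, 367.2, 101.3]
tcp_rot: [0.75, 0.662, 0.0, 0.0]
contact_force: [-0.1, -0.6, -0.7]
grip_width: 70.4
gripper_force: 0.0
```

```bash
python3 - <<'E'
from look import *
c,o=look();print(o['contact_force'],o['grip_width'])
blob(c,o,[564.5,367.5],67,4,35)
go(o,398.2,293,105,83)
E
```

```text
[-0.08300683 -0.55322031 -0.70745981] 70.44365128579247
blob 1254 mean [562.2 367.5  66.9] rect [562.5 366.5] [35.5 33.7] 82.6
at [564.9 367.2 101.3] yaw 82.8 tilt 0.05 w 70.4 TURNz -0.2 SHIFT [ -94.  -156.4   -3.7] t 16.8833
```

The eyepiece is standing in its rest (top at 67 mm). Next is the aluminium splitter.

Emit:
{"method": "play_rows", "body": {"motion": [[75,-15.7,-26,0,0,0,0],[75,-15.7,-26,0,0,0,0],[75,-15.7,-26,0,0,0,0],[75,-15.7,-26,0,0,0,0],[75,-15.7,-26,0,0,0,0],[75,-15.7,-26,0,0,0,0],[75,0,0,0,0,0,0],[75,0,0,0,0,0,0]]}}

```text
time_s: 17.6
tcp_pos: [397.2, 293.8, 101.1]
tcp_rot: [0.753, 0.658, 0.001, 0.001]
contact_force: [0.4, 0.2, 0.3]
grip_width: 70.7
gripper_force: 0.0
```

```bash
python3 - <<'E'
from look import *
c,o=look('w5');print(o['contact_force'],o['grip_width'])
q=blob(c,o,[398.2,293],44,4,40)
go(o,*q[0],5,83)
E
```

```text
[0.39387974 0.21459018 0.32880762] 70.74352820695789
blob 2051 mean [397.3 296.9  44. ] rect [397.  295.6] [43.9 44. ] 78.4
at [397.2 293.8 101.1] yaw 82.3 tilt 0.11 w 70.7 TURNz -0.7 SHIFT [ 1.8 -0.4 96.1] t 17.6
```

View pics/w5.png

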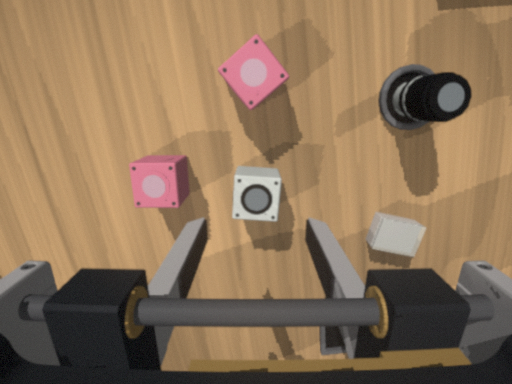

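The splitter (aluminium, black-rimmed window) is at (257,197) between the fingers, and the pink cubes at (160,182) and (253,73) are clear of them.

Emit:
{"method": "play_rows", "body": {"motion": [[75,2,0,20,0,0,2.5],[75,0,0,20,0,0,0],[75,0,0,20,0,0,0],[75,0,0,18,0,0,0],[75,0,0,10,0,0,0],[75,0,0,7,0,0,0],[75,0,0,0,0,0,0],[30,0,0,0,0,0,0],[30,0,0,0,0,0,0],[30,0,0,0,0,0,0],[30,0,0,0,0,0,0],[30,0,0,0,0,0,0]], "force": 15}}

```text
time_s: 18.65
tcp_pos: [398.3, 296.4, 5.7]
tcp_rot: [0.766, 0.643, 0.001, 0.0]
contact_force: [0.4, -1.4, 7.0]
grip_width: 43.9
gripper_force: 14.9
```

Emit:
{"method": "play_rows", "body": {"motion": [[30,0,0,0,0,0,0],[30,0,0,0,0,0,0],[30,0,0,0,0,0,0],[30,0,0,0,0,0,0]]}}

```text
time_s: 18.98
tcp_pos: [398.3, 296.4, 5.7]
tcp_rot: [0.766, 0.643, 0.0, 0.0]
contact_force: [-0.1, -1.8, 8.1]
grip_width: 43.8
gripper_force: 14.9
```

Emit:
{"method": "play_rows", "body": {"motion": [[30,0,0,-3,0,0,0],[30,0,0,-15,0,0,0],[30,0,0,-27,0,0,0],[30,0,0,-30,0,0,-4.3],[30,0,0,0,0,0,-4.4],[30,-25,12,0,0,0,0],[30,-29.4,14,0,0,0,0],[30,-29.4,14,0,0,0,0],[30,-29.4,14,0,0,0,0],[30,-29.4,14,0,0,0,0],[30,-29.4,14,0,0,0,0],[30,-25,12,0,0,0,0]], "force": 20}}

```text
time_s: 19.98
tcp_pos: [487.9, 94.8, 80.4]
tcp_rot: [0.715, 0.699, -0.0, 0.0]
contact_force: [0.6, 0.2, -1.3]
grip_width: 43.8
gripper_force: 19.9
```

Emit:
{"method": "play_rows", "body": {"motion": [[30,-8,4,0,0,0,0],[30,0,0,0,0,0,0],[30,0,0,0,0,0,0]]}}

```text
time_s: 20.23
tcp_pos: [491.0, 89.2, 80.2]
tcp_rot: [0.715, 0.699, 0.0, -0.0]
contact_force: [-0.1, 0.4, -1.1]
grip_width: 44.3
gripper_force: 19.9
```

```bash
python3 - <<'E'
from look import *
c,o=look('w6');print(o['contact_force'],o['grip_width'])
blob(c,o,o['tcp_pos'][:2],o['tcp_pos'][2]+38.3,4,40)
rest(c,o,[492,88.5],60)
g=c['img'].max(2);P=cloud(c,o);k=(g<65)&(P[...,2]<5.5)&(np.hypot(P[...,0]-492,P[...,1]-88.5)<50)
print(k.sum(),cv2.minAreaRect(np.float32(P[k][:,:2])) if k.sum()>20 else'')
go(o,492,88.5,10,88.7)
E
```

```text
[-0.06170384  0.35481024 -1.12351407] 44.257952745559244
blob 4887 mean [490.7  91.  118.4] rect [490.4  88.8] [44.4 68. ] 86.0
rim 1026 (((490.3589172363281, 95.33595275878906), 46.60780334472656), ((490.5263366699219, 95.7334976196289), (59.83911895751953, 73.23291015625), 88.39146423339844))
1769 ((490.31097412109375, 102.90083312988281), (31.088552474975586, 60.232200622558594), 87.4963150024414)
at [491.   89.2  80.2] yaw 88.7 tilt 0.02 w 44.3 TURNz -0.0 SHIFT [-0.7  1.  70.2] t 20.2333
```

View pics/w6.png

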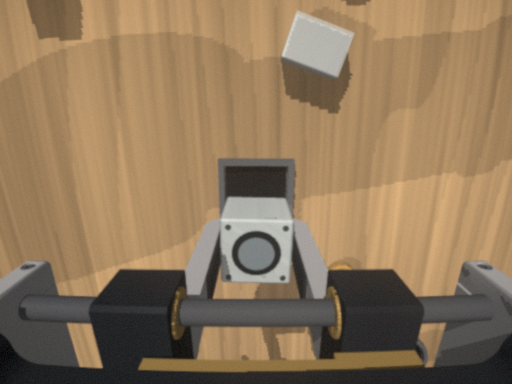

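The square rest (far rim at row 160) is square with the held splitter and centred on (490.5,88.5). Lowering now.

Emit:
{"method": "play_rows", "body": {"motion": [[30,0,0,15,0,0,0],[30,0,0,20,0,0,0],[30,0,0,15,0,0,0],[30,0,0,10,0,0,0],[30,0,0,5,0,0,0],[30,0,0,2,0,0,0],[30,0,0,0,0,0,0],[30,0,0,1,0,0,0],[30,0,0,0.8,0,0,0],[30,0,0,0,0,0,0]]}}

```text
time_s: 21.12
tcp_pos: [491.5, 89.0, 11.7]
tcp_rot: [0.715, 0.699, 0.0, 0.0]
contact_force: [-0.1, -0.3, -2.3]
grip_width: 44.2
gripper_force: 19.9
```

Emit:
{"method": "play_rows", "body": {"motion": [[30,0,0,0.8,0,0,0],[30,0,0,0.8,0,0,0],[30,0,0,0,0,0,0],[30,0,0,0,0,0,0]]}}

```text
time_s: 21.45
tcp_pos: [491.2, 89.0, 9.7]
tcp_rot: [0.715, 0.699, 0.0, -0.0]
contact_force: [0.9, 1.2, -1.4]
grip_width: 43.8
gripper_force: 19.9
```

Emit:
{"method": "play_rows", "body": {"motion": [[30,0,0,0.6,0,0,0],[30,0,0,0.5,0,0,0],[30,0,0,0,0,0,0]]}}

```text
time_s: 21.7
tcp_pos: [491.2, 89.1, 8.7]
tcp_rot: [0.715, 0.699, -0.0, 0.0]
contact_force: [-1.5, -0.7, 2.6]
grip_width: 43.6
gripper_force: 19.9
```

Emit:
{"method": "play_rows", "body": {"motion": [[30,0,0,0.2,0,0,0],[55,0,0,0,0,0,0],[65,0,0,0,0,0,0],[70,0,0,0,0,0,0],[70,0,0,-5,0,0,0],[70,0,0,-20,0,0,0],[70,0,0,-30,0,0,0],[70,0,0,-30,0,0,0],[70,0,0,-10,0,0,-6.7],[70,0,0,0,0,0,-6.7],[70,0,0,0,0,0,-6.7],[70,0,0,0,0,0,-6.7]]}}

```text
time_s: 22.7
tcp_pos: [491.4, 89.0, 104.1]
tcp_rot: [0.531, 0.847, 0.0, 0.0]
contact_force: [0.4, 1.0, 0.1]
grip_width: 65.9
gripper_force: 0.0
```

Emit:
{"method": "play_rows", "body": {"motion": [[60,0,0,0,0,0,-6.7],[60,0,0,0,0,0,-6.7],[60,0,0,0,0,0,-6.7],[60,0,0,0,0,0,-6.7],[60,0,0,0,0,0,-6.7],[60,0,0,0,0,0,-6.7],[60,0,0,0,0,0,0]]}}

```text
time_s: 23.28
tcp_pos: [491.1, 89.0, 103.5]
tcp_rot: [0.208, 0.978, 0.0, -0.0]
contact_force: [-0.1, -0.3, 0.2]
grip_width: 56.4
gripper_force: 0.0
```

```bash
python3 - <<'E'
from look import *
c,o=look();print(o['contact_force'],o['grip_width'])
blob(c,o,[490.5,88.5],47,4,45)
go(o,571.7,-379.2,103,155.5)
E
```

```text
[-0.11710334 -0.29923169  0.16079049] 56.40969489656858
blob 2030 mean [489.4  88.6  47. ] rect [490.8  88. ] [43.2 44.4] 87.3
at [491.1  89.  103.5] yaw 156.0 tilt 0.02 w 56.4 TURNz 0.5 SHIFT [-267.5 -392.6    0.5] t 23.2833
```

The splitter is seated (top at 47 mm). The slider is last.

Emit:
{"method": "play_rows", "body": {"motion": [[60,-19.1,-28,0,0,0,0],[60,-19.1,-28,0,0,0,0],[60,-19.1,-28,0,0,0,0],[60,-19.1,-28,0,0,0,0],[60,-19.1,-28,0,0,0,0],[60,-19.1,-28,0,0,0,0],[60,-19.1,-28,0,0,0,0],[60,-19.1,-28,0,0,0,0],[60,-19.1,-28,0,0,0,0],[60,-19.1,-28,0,0,0,0],[60,-19.1,-28,0,0,0,0],[60,-19.1,-28,0,0,0,0]]}}

```text
time_s: 24.33
tcp_pos: [561.7, -313.3, 103.6]
tcp_rot: [0.213, 0.977, -0.0, -0.0]
contact_force: [0.6, -0.4, 0.5]
grip_width: 56.4
gripper_force: 0.0
```

Emit:
{"method": "play_rows", "body": {"motion": [[60,-19.1,-28,0,0,0,0],[60,-19.1,-28,0,0,0,0],[60,0,0,0,0,0,0],[60,0,0,0,0,0,0]]}}

```text
time_s: 24.67
tcp_pos: [573.1, -380.1, 102.9]
tcp_rot: [0.214, 0.977, 0.0, -0.0]
contact_force: [-0.2, 0.3, 0.1]
grip_width: 56.6
gripper_force: 0.0
```

```bash
python3 - <<'E'
from look import *
c,o=look('w7');print(o['contact_force'],o['grip_width'])
q=blob(c,o,[571.7,-379.2],29.5,4,65)
go(o,*q[0],3,155.5)
E
```

```text
[-0.17522805  0.30535998  0.11068929] 56.561398633407755
blob 2196 mean [ 567.9 -379.4   29.9] rect [ 570.7 -381. ] [23.5 96.3] 65.9
at [ 573.1 -380.1  102.9] yaw 155.3 tilt 0.03 w 56.6 TURNz -0.2 SHIFT [ 1.9 -1.9 99.9] t 24.6667
```

View pics/w7.png

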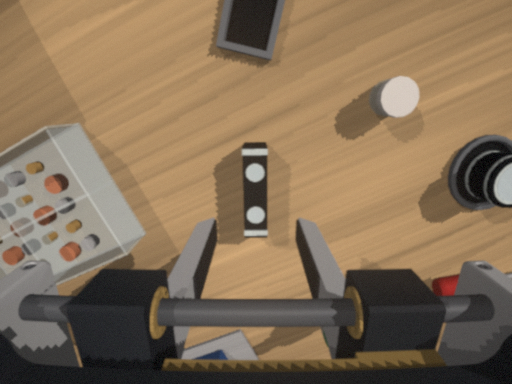

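The slider is at (255,190), aligned between the fingers, and the jar at (400,97) is clear.

Emit:
{"method": "play_rows", "body": {"motion": [[60,2,-2,20,0,0,0],[60,0,0,20,0,0,0],[60,0,0,20,0,0,0],[60,0,0,20,0,0,0],[60,0,0,12,0,0,0],[60,0,0,7,0,0,0],[60,0,0,0,0,0,0],[15,0,0,0,0,0,0],[15,0,0,0,0,0,0],[15,0,0,0,0,0,0],[15,0,0,0,0,0,0],[15,0,0,0,0,0,0]], "force": 15}}

```text
time_s: 25.72
tcp_pos: [571.1, -379.5, 5.0]
tcp_rot: [0.211, 0.978, -0.0, 0.0]
contact_force: [0.3, -0.3, -0.3]
grip_width: 26.6
gripper_force: 0.0
```

Emit:
{"method": "play_rows", "body": {"motion": [[15,0,0,0,0,0,0],[15,0,0,0,0,0,0],[15,0,0,0,0,0,0],[15,0,0,0,0,0,0]]}}

```text
time_s: 26.05
tcp_pos: [571.0, -379.5, 4.9]
tcp_rot: [0.211, 0.978, -0.0, 0.0]
contact_force: [-0.9, -0.5, 6.5]
grip_width: 23.8
gripper_force: 15.0
```

Emit:
{"method": "play_rows", "body": {"motion": [[15,0,0,-3,0,0,0],[15,0,0,-15,0,0,0],[15,0,0,-27,0,0,0],[15,0,0,-25,0,0,6.85],[15,0,0,0,0,0,6.85],[15,22,-5,0,0,0,0],[15,28,-6.2,0,0,0,0],[15,28,-6.2,0,0,0,0],[15,28,-6.2,0,0,0,0],[15,28,-6.2,0,0,0,0],[15,28,-6.2,0,0,0,0],[15,22,-5,0,0,0,0]], "force": 20}}

```text
time_s: 27.05
tcp_pos: [398.8, -297.4, 75.0]
tcp_rot: [0.326, 0.946, -0.0, -0.0]
contact_force: [1.0, 0.2, -0.5]
grip_width: 24.0
gripper_force: 20.0
```

Emit:
{"method": "play_rows", "body": {"motion": [[15,5,-1,0,0,0,0],[15,0,0,0,0,0,0],[15,0,0,0,0,0,0]]}}

```text
time_s: 27.3
tcp_pos: [397.0, -296.6, 75.3]
tcp_rot: [0.326, 0.945, -0.0, 0.001]
contact_force: [0.6, -0.7, -1.4]
grip_width: 23.6
gripper_force: 20.0
```

```bash
python3 - <<'E'
from look import *
c,o=look('w8');print(o['contact_force'],o['grip_width'])
blob(c,o,o['tcp_pos'][:2],o['tcp_pos'][2]+25,4,60)
rest(c,o,[396,-295.3],75)
g=c['img'].max(2);P=cloud(c,o);k=(g<65)&(P[...,2]<5.5)&(np.hypot(P[...,0]-396,P[...,1]+295)<75)
print(k.sum(),cv2.minAreaRect(np.float32(P[k][:,:2])) if k.sum()>20 else'')
go(o,396,-295.3,10,141.9)
E
```

```text
[ 0.62660828 -0.65126426 -1.35730557] 23.641637424685406
blob 4921 mean [ 392.  -293.   100.3] rect [ 395.6 -295.7] [47.  92.4] 52.3
rim 1455 (((379.4609375, -283.7125244140625), 51.520347595214844), ((379.5216064453125, -283.6809997558594), (53.31376266479492, 89.36087036132812), 52.177913665771484))
1187 ((381.7464599609375, -285.1080322265625), (39.01858139038086, 81.10489654541016), 52.492488861083984)
at [ 397.  -296.6   75.3] yaw 142.0 tilt 0.09 w 23.6 TURNz 0.1 SHIFT [ 1.6  0.4 65.3] t 27.3
```

View pics/w8.png

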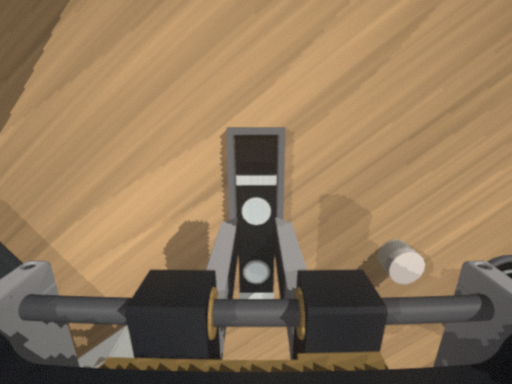

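The long rest's far rim is at row 130, parallel to the held slider and centred laterally. Lowering now.

Emit:
{"method": "play_rows", "body": {"motion": [[15,1.5,0,15,0,0,0],[15,0,0,20,0,0,0],[15,0,0,15,0,0,0],[15,0,0,7,0,0,0],[15,0,0,4,0,0,0],[15,0,0,2,0,0,0],[15,0,0,0,0,0,0],[15,0,0,0.8,0,0,0],[15,0,0,0.8,0,0,0],[15,0,0,0,0,0,0]]}}

```text
time_s: 28.18
tcp_pos: [395.1, -295.3, 10.2]
tcp_rot: [0.326, 0.945, -0.0, 0.0]
contact_force: [-1.1, 0.3, -1.3]
grip_width: 24.1
gripper_force: 20.0
```

Emit:
{"method": "play_rows", "body": {"motion": [[15,0,0,0.8,0,0,0],[15,0,0,0.8,0,0,0],[15,0,0,0,0,0,0],[15,0,0,0,0,0,0]]}}

```text
time_s: 28.52
tcp_pos: [394.9, -295.1, 8.2]
tcp_rot: [0.326, 0.946, 0.0, -0.0]
contact_force: [0.3, -0.5, -1.0]
grip_width: 24.1
gripper_force: 20.0
```

Emit:
{"method": "play_rows", "body": {"motion": [[15,0,0,0.4,0,0,0],[15,0,0,0.3,0,0,0],[15,0,0,0,0,0,0]]}}

```text
time_s: 28.77
tcp_pos: [395.0, -295.1, 7.8]
tcp_rot: [0.326, 0.946, -0.0, -0.0]
contact_force: [-2.6, 1.5, 8.6]
grip_width: 23.5
gripper_force: 20.0
```

Contact with the floor. I'll release, rise, and check everything from the top.

Emit:
{"method": "play_rows", "body": {"motion": [[32,0,0,-0.2,0,0,0],[42,0,0,0,0,0,0],[50,0,0,0,0,0,0],[50,0,0,0,0,0,0],[50,0,0,-5,0,0,0],[50,0,0,-20,0,0,0],[50,0,0,-30,0,0,0],[50,0,0,-30,0,0,0],[50,0,0,-30,0,0,0],[50,0,0,0,0,0,0]]}}

```text
time_s: 29.6
tcp_pos: [397.3, -296.0, 127.7]
tcp_rot: [0.325, 0.946, -0.001, 0.003]
contact_force: [1.7, -1.1, 0.1]
grip_width: 47.1
gripper_force: 0.0
```

```bash
python3 - <<'E'
from look import *
c,o=look('w9');print(o['time_s'],o['tcp_pos'],o['contact_force'],o['grip_width'])
blob(c,o,[395,-295.5],33,3,62)
t=env.read_camera('top');cv2.imwrite('pics/top9.png',cv2.resize(t['img'],(800,600)))
for n,x,h in(('obj',[664.5,-140.3],41),('eye',[564,367.5],67),('spl',[491,88.5],47),('jar',[542,-220],30),('box',[545,222],23)): print(n,end=' ');blob(t,None,x,h,5,40)
E
```

```text
29.6 [ 397.2795405  -295.98478536  127.6989375 ] [ 1.70210572 -1.10690249  0.1205838 ] 47.08276825375221
blob 1901 mean [ 392.6 -294.    32.9] rect [ 394.6 -295.5] [23.8 95.2] 51.3
obj blob 288 mean [ 665.2 -139.7   41.6] rect [ 665.7 -140.2] [51.2 52.9] 0.3
eye blob 140 mean [562.9 364.   66.5] rect [562.8 363.3] [34.7 35. ] 89.6
spl blob 253 mean [491.3  87.4  46.9] rect [491.9  87.5] [41.4 44. ] 88.7
jar blob 134 mean [ 542.3 -220.1   29.9] rect [ 541.8 -220.1] [34.1 33.9] 85.9
box blob 231 mean [545.6 222.   22.4] rect [545.3 221.5] [37.6 50.5] 70.6
```

View pics/top9.png

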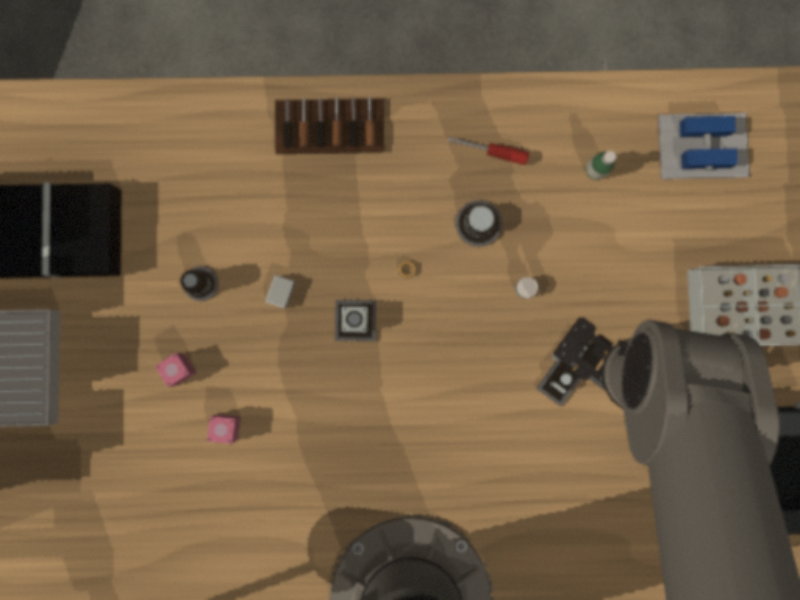

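The top view shows the objective at (480,220), the eyepiece at (198,283), the splitter at (356,320) and the slider at (563,380), all in their rests. Their measured heights are right, and the jar and slide box haven't moved.

```bash
python3 -c "
from plant import env
print(env.job_done())"
```

```text
the job is handed in; nothing more can be done
None
```

All four accessories are seated flat in their matching rests, placed in the order listed, with the jar and slide box unmoved; the first grip on the objective closed on its lens top (about 7 N) because the fingers are about 26 mm shorter than stated, and the job was handed in at about 30 s.

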